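# Set out the model paints in their colour stands

### The job

Set the paints out for painting: stand the blue, orange, olive-green and dark grey paint bottles each in the bottle stand of its own colour, upright and fully down in the cup. Don't tip any bottle over on the way, and leave the white paint bottle and the wide jar of red-orange paint where they are.

Things in the scene. Friction and masses are not known exactly. Their poses are not given: they have to be found in the camera images.
- bottle_blue: loose small round paint bottle: blue paint, black cap, white label round the lower part; upright, 27 mm diameter, 60 mm tall, 35 to 70 g; origin at the centre of its underside, z up. The paint's colour, not the cap's, tells which it is
- bottle_orange: loose small round paint bottle: orange paint, black cap, white label round the lower part; upright, 27 mm diameter, 60 mm tall, 35 to 70 g; origin at the centre of its underside, z up. The paint's colour, not the cap's, tells which it is
- bottle_green: loose small round paint bottle: olive-green paint, white cap, white label round the lower part; upright, 27 mm diameter, 60 mm tall, 35 to 70 g; origin at the centre of its underside, z up. The paint's colour, not the cap's, tells which it is
- bottle_grey: loose small round paint bottle: dark grey paint, red cap, white label round the lower part; upright, 27 mm diameter, 60 mm tall, 35 to 70 g; origin at the centre of its underside, z up. The paint's colour, not the cap's, tells which it is
- stand_blue: fixed round bottle stand: white foot of 64 mm diameter with a shallow open cup in blue, on the left half of the bench. The cup's flat floor is 6 mm and its rim 16 mm above the bench, inside diameter 44 mm, outside 52 mm (a bottle has 8 mm of play all round). Origin at the centre of the foot's underside, on the bench; z up
- stand_orange: fixed round bottle stand: white foot of 64 mm diameter with a shallow open cup in orange, on the left half of the bench. The cup's flat floor is 6 mm and its rim 16 mm above the bench, inside diameter 44 mm, outside 52 mm (a bottle has 8 mm of play all round). Origin at the centre of the foot's underside, on the bench; z up
- stand_green: fixed round bottle stand: white foot of 64 mm diameter with a shallow open cup in olive-green, on the left half of the bench. The cup's flat floor is 6 mm and its rim 16 mm above the bench, inside diameter 44 mm, outside 52 mm (a bottle has 8 mm of play all round). Origin at the centre of the foot's underside, on the bench; z up
- stand_grey: fixed round bottle stand: white foot of 64 mm diameter with a shallow open cup in dark grey, on the left half of the bench. The cup's flat floor is 6 mm and its rim 16 mm above the bench, inside diameter 44 mm, outside 52 mm (a bottle has 8 mm of play all round). Origin at the centre of the foot's underside, on the bench; z up
- bottle_white: loose bystander: small paint bottle with white paint and white cap, 27 mm diameter, 60 mm tall, among the other bottles; it stays where it is; origin at the centre of its underside
- jar_orange: loose bystander: wide jar of red-orange paint with a white lid, 74 mm diameter, 55 mm tall, among the bottles; it stays where it is; origin at the centre of its underside
Things that resemble listed ones, but are neither listed nor needed, are in the scene too. Of the things like the stand_grey, leave any that is pink or yellow; of the rest the larger one is meant.

How it is judged:
At the end, for the whole second after the job is handed in: Each of the four coloured paint bottles stands released and at rest in the stand of its own colour: within 12 mm of the stand's axis, its underside within 4 mm of the cup floor's height, upright within 0.12 rad; the white bottle and the wide jar are upright and within 25 mm of where they started (horizontal distance between bottle_blue and stand_blue below 0.012 m and z of bottle_blue in the frame of stand_blue between 0.002 and 0.01 m and angle between each of bottle_blue, bottle_orange, bottle_green, bottle_grey, bottle_white, jar_orange's own z axis and vertical below 0.12 rad and linear speed of each of bottle_blue, bottle_orange, bottle_green, bottle_grey below 0.02 m/s and angular speed of each of bottle_blue, bottle_orange, bottle_green, bottle_grey below 0.3 rad/s and horizontal distance between bottle_orange and stand_orange below 0.012 m and z of bottle_orange in the frame of stand_orange between 0.002 and 0.01 m and horizontal distance between bottle_green and stand_green below 0.012 m and z of bottle_green in the frame of stand_green between 0.002 and 0.01 m and horizontal distance between bottle_grey and stand_grey below 0.012 m and z of bottle_grey in the frame of stand_grey between 0.002 and 0.01 m and distance of each of bottle_white, jar_orange from where it was at the start of the episode below 0.025 m); the robot touches nothing.
It fails at once if one of the four paint bottles is tipped over (angle between any of bottle_blue, bottle_orange, bottle_green, bottle_grey's own z axis and vertical above 0.8 rad).
It fails at once if the white paint bottle is moved more than 25 mm or tipped (distance of bottle_white from where it was at the start of the episode above 0.025 m or angle between bottle_white's own z axis and vertical above 0.5 rad).
It fails at once if the wide jar is moved more than 25 mm or tipped (distance of jar_orange from where it was at the start of the episode above 0.025 m or angle between jar_orange's own z axis and vertical above 0.5 rad).
It also fails if it takes over 109 s, if anything falls off the work surface, if the arm or the gripper's body presses on something with over 40 N, if the wrist force passes 120 N, or if a joint passes its speed limit or range.

### The arm

A 6-joint arm with a two-finger parallel gripper is mounted at the origin on a cart in front of the work surface, level with it; the furniture and walls round the work are solid. World frame = base frame: x ahead of the robot, y to its left, z up, the work surface at z = 0. Lengths are in m, angles in rad, forces in N, time in s.
With the tool pointing down it reaches from about 0.325 to 0.9 m from the base axis. Payload 6.1 kg.
Tool frame: the origin (TCP) lies midway between the tips of the shut fingers; the grasp point (between the pads) lies r.grip_depth behind it (r.grip_depth is the distance from the TCP to the grasp point, in m); z points along the fingers, y is the line along which they close (so a half turn about z gives the same grasp; the last joint's range is limited). The gripper opens to 87 mm and grips with 3 to 60 N. Pads are 19 mm wide; open, the fingers measure 117 mm over their backs; the gripper's body (75 mm by 190 mm) begins 51 mm behind the grasp point.
Start: joints at [-1.446, 0.22, 1.526, -0, 1.395, -0.126], TCP at [0.155, -0.605, 0.223] pointing down, gripper open.
Joint ranges: [-2.98, 2.98], [-0.91, 2.08], [0.09, 2.57], [-1.24, 4.39], [0.2, 2.65], [-2.68, 2.68]. Speed limits (rad/s): [2.57, 2.57, 3.01, 3.14, 3.14, 3.14].

### API

Orientations are given as a unit quaternion [w, x, y, z].
In Python, from station import r gives the robot as it stands.
- The arm moves only by the tool creep_tool, called as name(argument=value, ...), one argument or row to a line, values as JSON. Schema: {"type":"object","properties":{"segments":{"type":"array","items":{"type":"object","properties":{"ax":{"type":"number"},"ay":{"type":"number"},"az":{"type":"number"},"tx":{"type":"number"},"ty":{"type":"number"},"tz":{"type":"number"},"finger_gap":{"type":"number"}},"additionalProperties":false,"required":["finger_gap"]},"minItems":1,"maxItems":8},"clamp_n":{"type":"number"},"only":{"type":"string"},"quiet":{"type":"boolean"},"lines":{"type":"string"}},"required":["segments"],"additionalProperties":false}. segments is a list of rows, 1 to 8 of them, each an object with the fields ax, ay, az (a rotation vector in parts of the range, where 1.0 means pi rad), tx, ty, tz (the shift in shares of the most that a row can go, 1 being 50 mm), finger_gap (the opening from 0.0 (shut) to 1.0 (fully open)); a field left out counts as zero (the opening has to be given); each row shifts and turns the commanded pose from where the row before left it, along the tool's axes as they then stand; what a row does not reach is not made up. A row lasts 1/10 s, in which the tool goes at most 0.05 m and 0.15 rad, less where a joint would pass 70% of its speed; a pose out of reach is approached as far as the arm can. The fingers move at their own pace and stop on an object; clamp_n is the grip in N (left out, the last holds). Time passes only in rows, so rows that do not move let the fingers close. The tool returns the time, the measured TCP pose, the force, the opening and the grip force at its end. only (a regular expression) keeps the lines of the reply that match it, lines (a string "A,B") keeps lines A to B, and quiet returns only ok. No shift or turn number may pass 1 either way. Input that does not fit is refused with a message, and nothing moves.
- r.get_obs(): the state, without advancing time (a new reading comes with each control period).
- r.read_camera(name): name is "scene" or "top"; returns (picture, depth): 384x512x3 uint8, red, green, blue; 384x512 float32, m along the optical axis (not along the pixel's ray), 0 where there is no reading.
- r.camera_info(name): a dict with "camera_matrix" (3x3 intrinsics, pixels), "R" (3x3) and "t" (3): a world point X has camera coordinates R X + t. Camera axes: x right, y down, z forward; pixel columns grow to the right and rows downward; lengths in m; the calibration is good to about 2 mm. A picture is of the moment at which its call begins. camera_info takes no time and is no camera call.
- r.sign_off(): hands the job in; it is judged then, once.
The state is a dict: "time_s": time; "joints": joint angles; "dq": joint speeds; "joint_torque": joint torques, N m; "eef_pos": TCP position; "tool_rot": TCP orientation; "force": force on the tool from outside, world axes, zero at the start; "torque": the same for the moment, N m; "opening": opening from 0.0 (shut) to 1.0 (fully open); "grip_force": force on a finger pad.
Only numpy, scipy, OpenCV 4.12 (cv2) and the standard library are available. Lean on these libraries where they do the work, as an engineer would, in place of code of your own. Each camera call takes 0.05 s, during which the arm holds its last target. There are 200 camera calls.

## Working session

There is one attempt and no reset: what is moved stays moved. The work goes in short steps, Python scripts to look and compute and a tool call to move; the robot and the scene stay as the last step left them, time stands still between calls to the robot, and variables do not carry over. Pictures are saved under pics/ and viewed, at most 14 in all, crops included, and the job is handed in when it is done.

```bash
ls; mkdir -p pics; python3 - <<'E'
from station import r
import cv2,numpy as np
for n in("top","scene"):
    p,d=r.read_camera(n); np.savez(f"{n}0.npz",p=p,d=d)
    cv2.imwrite(f"pics/{n}0.png",cv2.resize(p[:,:,::-1],(800,600),interpolation=cv2.INTER_CUBIC))
    i=r.camera_info(n); print(n,i)
o=r.get_obs();print(o,r.grip_depth)
E
```

```text
pics
top {'camera_matrix': array([[382.52986585,   0.        , 255.30382409],
       [  0.        , 382.52986585, 195.76985783],
       [  0.        ,   0.        ,   1.        ]]), 'R': array([[-6.98714591e-03, -9.99975464e-01,  5.01636239e-04],
       [-9.96117785e-01,  6.91616724e-03, -8.77583348e-02],
       [ 8.77527121e-02, -1.11286907e-03, -9.96141668e-01]]), 't': array([-0.02673418,  0.47812943,  1.30024946])}
scene {'camera_matrix': array([[432.00280185,   0.        , 256.58500542],
       [  0.        , 432.00280185, 196.15558884],
       [  0.        ,   0.        ,   1.        ]]), 'R': array([[-0.89270956, -0.45060888,  0.00461248],
       [-0.34472207,  0.67627137, -0.65101745],
       [ 0.29023495, -0.58275953, -0.75904875]]), 't': array([0.41418607, 0.22487622, 0.99071065])}
{'time_s': 0.1, 'joints': array([-1.44609642e+00,  2.21167162e-01,  1.52751960e+00,  1.03041783e-05,
        1.39468247e+00, -1.26048662e-01]), 'dq': array([-5.69436787e-04, -9.47027584e-04, -1.74803120e-03, -1.24144182e-03,
        3.74753270e-05, -8.76472313e-04]), 'joint_torque': array([ 1.22550529e-03, -4.95942020e+01, -3.88519692e+01,  7.01319217e-02,
        5.15114015e-02, -5.00698422e-05]), 'eef_pos': array([ 0.15504065, -0.60488117,  0.22152219]), 'tool_rot': array([-8.88287860e-04,  9.92150656e-01,  1.25045138e-01,  5.67063613e-06]), 'force': array([-1.26018701,  0.15379661, -0.01313239]), 'torque': array([0.00637284, 0.01017916, 0.02466373]), 'grip_force': 0.0, 'opening': 0.9971299762139902} 0.0187
```

View pics/top0.png

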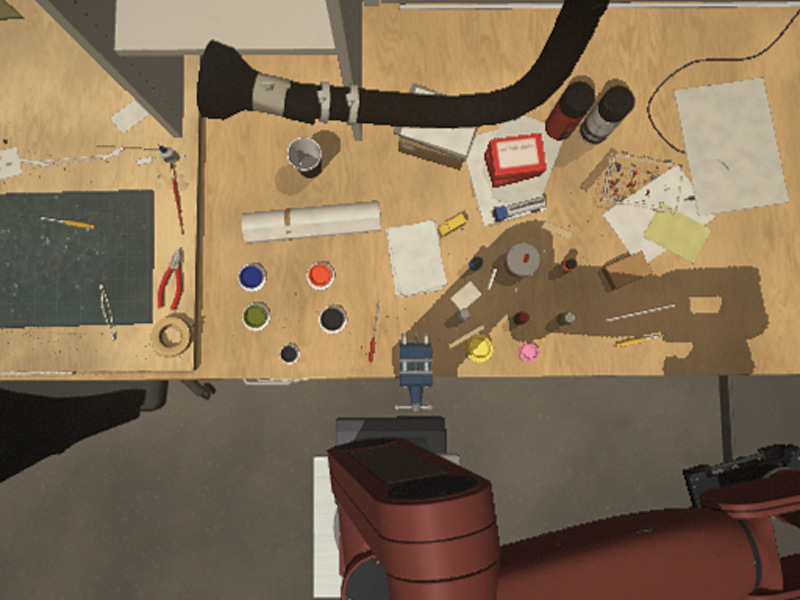

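View pics/scene0.png

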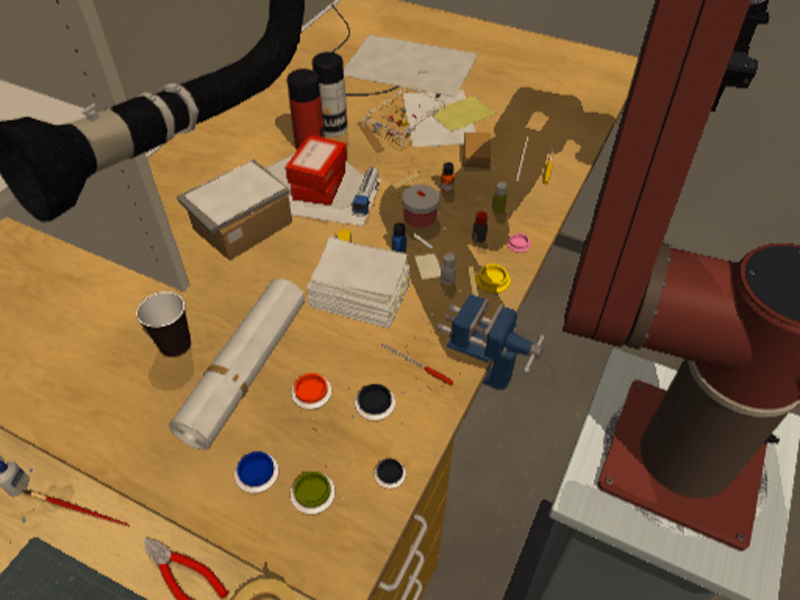

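Top view: bottles blue (475,264), orange (569,264), grey/red cap (521,318), green (566,319), white (463,313), jar (522,260). Stands: blue (252,277), orange (320,275), green (256,317). The dark grey candidates are (332,319), the larger, and (290,353), the smaller; the rest are yellow (480,348) and pink (528,351). Larger dark one at (332,319) fits; I'll confirm it in an enlarged crop.

```bash
python3 - <<'E'
import cv2,numpy as np
t=np.load("top0.npz")['p'][:,:,::-1];s=np.load("scene0.npz")['p'][:,:,::-1]
def c(im,x,y,w,h): return cv2.resize(im[y:y+h,x:x+w],(400,300),interpolation=cv2.INTER_CUBIC)
a=np.vstack([np.hstack([c(t,290,155,88,66),c(s,240,95,120,90)]),np.hstack([c(t,145,165,88,66),c(s,140,230,128,96)])])
cv2.imwrite("pics/crop1.png",a)
E
```

```text
(no output)
```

View pics/crop1.png

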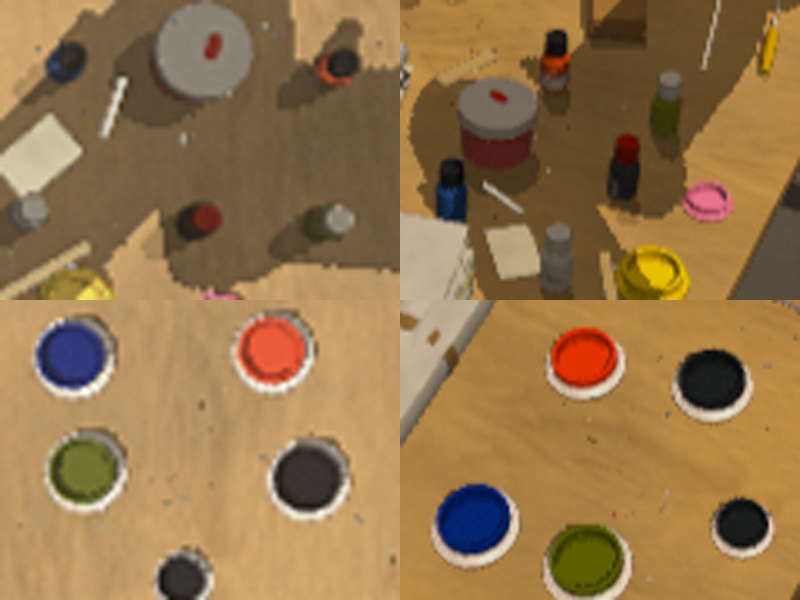

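```bash
cat > h.py <<'E'
import numpy as np
from station import r
def ray(n,u,v):
    i=r.camera_info(n);R,t=i["R"],i["t"]
    d=R.T@np.linalg.inv(i["camera_matrix"])@[u,v,1]
    return -R.T@t,d
def tri(p,q):
    a,d=ray("top",*p);b,e=ray("scene",*q)
    k=np.linalg.lstsq(np.c_[d,-e],b-a,rcond=None)[0]
    x,y=a+k[0]*d,b+k[1]*e
    return (x+y)/2,np.linalg.norm(x-y)
def atz(n,u,v,z):
    a,d=ray(n,u,v);return a+d*(z-a[2])/d[2]
E
python3 - <<'E'
from h import *
np.set_printoptions(precision=4,suppress=True)
B=dict(blue=(70,57,52,170),orange=(345,64,156,38),white=(32,208,159,232),grey=(207,218,227,143),green=(340,219,270,80),jar=(204,49,97,100))
S=dict(blue=(72,54,74,218),orange=(272,50,185,56),green=(85,169,187,258),grey=(310,178,313,80))
td=np.load("top0.npz")['d'];sd=np.load("scene0.npz")['d']
def dep(n,D,u,v):
    i=r.camera_info(n);z=np.median(D[int(v)-0:int(v)+2,int(u):int(u)+2])
    return i["R"].T@(z*(np.linalg.inv(i["camera_matrix"])@[u,v,1])-i["t"])
for D,o in((B,(290,155,240,95,3.3333)),(S,(145,165,140,230,3.125))):
    for k,(a,b,c,d) in D.items():
        p=(o[0]+a/4.5454-.5+.11,o[1]+b/4.5454-.5+.11);q=(o[2]+c/o[4]-.4,o[3]+d/o[4]-.4)
        X,e=tri(p,q);h={'jar':.055}.get(k,.06) if D is B else .016
        print(k,X,round(e,4),'at h top',atz("top",*p,h)[:2],'scene',atz("scene",*q,h)[:2],'depth',dep("top",td,*p),dep("scene",sd,*q))
E
```

```text
blue [ 0.5699 -0.199   0.0579] 0.0015 at h top [ 0.5703 -0.1984] scene [ 0.5682 -0.1971] depth [ 0.57   -0.1982  0.0618] [ 0.5693 -0.1993  0.0577]
orange [ 0.5636 -0.4026  0.0595] 0.0001 at h top [ 0.5636 -0.4024] scene [ 0.5634 -0.402 ] depth [ 0.5636 -0.4023  0.0603] [ 0.5632 -0.4017  0.0603]
white [ 0.4569 -0.1684  0.0621] 0.0021 at h top [ 0.4581 -0.1684] scene [ 0.4567 -0.1707] depth [ 0.458  -0.1683  0.0608] [ 0.4565 -0.1703  0.0605]
grey [ 0.4494 -0.2974  0.0592] 0.001 at h top [ 0.4498 -0.2971] scene [ 0.4486 -0.2967] depth [ 0.4498 -0.2972  0.0593] [ 0.4488 -0.2974  0.0594]
green [ 0.4478 -0.3959  0.0577] 0.0014 at h top [ 0.4484 -0.395 ] scene [ 0.4464 -0.3934] depth [ 0.4484 -0.3953  0.059 ] [ 0.4469 -0.3951  0.0586]
jar [ 0.5753 -0.2986  0.0583] 0.0013 at h top [ 0.5764 -0.2991] scene [ 0.5763 -0.3024] depth [ 0.5762 -0.2988  0.0565] [ 0.5765 -0.3028  0.0546]
blue [0.5474 0.2999 0.0133] 0.0023 at h top [0.5481 0.2998] scene [0.5451 0.3004] depth [0.5488 0.3011 0.0107] [0.5493 0.297  0.0063]
orange [0.5493 0.1463 0.0143] 0.0022 at h top [0.5501 0.1466] scene [0.5475 0.1469] depth [0.5513 0.1477 0.0077] [0.5514 0.1422 0.0071]
green [0.4592 0.2891 0.0125] 0.0016 at h top [0.4597 0.2886] scene [0.4572 0.2901] depth [0.4602 0.2903 0.0088] [0.4602 0.2868 0.0071]
grey [0.4513 0.1176 0.0092] 0.0017 at h top [0.4516 0.1172] scene [0.4482 0.1211] depth [0.4523 0.1183 0.0059] [0.4516 0.1153 0.0056]
```

The crop confirms it: the large dark stand at about (310,478) in the crop is stand_grey. The measured heights match (caps 58–62 mm, jar 58 mm, rims 9–14 mm), and everything is in reach. I'll turn the tool so the fingers close along world x, giving tool x = world y, tool y = world x and tool z = down.

The manual's scale: shifts go in shares of 50 mm and turns go in shares of pi rad. Converting my numbers, -0.15 rad / 3.1416 = -0.0477.

creep_tool(
  segments=[
    {"az":-0.0477,"finger_gap":1},
    {"az":-0.0477,"finger_gap":1},
    {"az":-0.0477,"finger_gap":1},
    {"az":-0.0477,"finger_gap":1},
    {"az":-0.0477,"finger_gap":1},
    {"az":-0.0477,"finger_gap":1},
    {"az":-0.0477,"finger_gap":1},
    {"az":-0.0477,"finger_gap":1},
  ],
  clamp_n=12,
)

```text
time_s: 0.9
eef_pos: [0.1551, -0.605, 0.2219]
tool_rot: [-0.001, 0.746, 0.666, 0.0]
force: [-0.1, 0.0, -1.2]
opening: 1.003
grip_force: 0.0
```

creep_tool(
  segments=[
    {"az":-0.0379,"finger_gap":0.65},
    {"finger_gap":0.65},
    {"finger_gap":0.65},
  ],
)

```text
time_s: 1.2
eef_pos: [0.1551, -0.6052, 0.2221]
tool_rot: [-0.0, 0.709, 0.706, 0.0]
force: [0.2, -0.0, -0.4]
opening: 0.81
grip_force: 0.0
```

Scaled: 0.0365 m is 0.73, 0.026 m is 0.52.

creep_tool(
  segments=[
    {"tx":0.52,"ty":0.73,"finger_gap":0.65},
    {"tx":0.52,"ty":0.73,"finger_gap":0.65},
    {"tx":0.52,"ty":0.73,"finger_gap":0.65},
    {"tx":0.52,"ty":0.73,"finger_gap":0.65},
    {"tx":0.52,"ty":0.73,"finger_gap":0.65},
    {"tx":0.52,"ty":0.73,"finger_gap":0.65},
    {"tx":0.52,"ty":0.73,"finger_gap":0.65},
    {"tx":0.52,"ty":0.73,"finger_gap":0.65},
  ],
)

```text
time_s: 2.0
eef_pos: [0.4486, -0.3964, 0.2226]
tool_rot: [0.0, 0.709, 0.706, -0.0]
force: [1.0, 0.6, -0.5]
opening: 0.651
grip_force: 0.0
```

creep_tool(
  segments=[
    {"tz":0.6,"finger_gap":0.65},
    {"tz":0.6,"finger_gap":0.65},
    {"tz":0.6,"finger_gap":0.65},
    {"finger_gap":0.65},
  ],
)

```text
time_s: 2.4
eef_pos: [0.445, -0.3947, 0.1274]
tool_rot: [-0.005, 0.708, 0.706, 0.0]
force: [-0.3, 0.7, -0.1]
opening: 0.649
grip_force: 0.0
```

Scaled: 0.02 m is 0.4, 0.015 m is 0.3.

creep_tool(
  segments=[
    {"tz":0.4,"finger_gap":0.65},
    {"tz":0.4,"finger_gap":0.65},
    {"tz":0.4,"finger_gap":0.65},
    {"tz":0.4,"finger_gap":0.65},
    {"tz":0.3,"finger_gap":0.65},
    {"tz":0.2,"finger_gap":0.65},
    {"tz":0.1,"finger_gap":0.65},
    {"finger_gap":0.65},
  ],
)

```text
time_s: 3.2
eef_pos: [0.4473, -0.3977, 0.0224]
tool_rot: [-0.0, 0.708, 0.707, 0.0]
force: [0.4, 0.4, -0.6]
opening: 0.651
grip_force: 0.0
```

creep_tool(
  segments=[
    {"finger_gap":0.65},
  ],
)

```text
time_s: 3.3
eef_pos: [0.4478, -0.3983, 0.0234]
tool_rot: [0.001, 0.708, 0.707, -0.0]
force: [0.4, -0.3, 0.4]
opening: 0.652
grip_force: 0.0
```

```bash
python3 - <<'E'
from h import *
import cv2
p,_=r.read_camera("scene");q,_=r.read_camera("top")
c=lambda im,x,y,w,h:cv2.resize(im[y:y+h,x:x+w,::-1],(400,400),interpolation=cv2.INTER_CUBIC)
cv2.imwrite("pics/g1.png",np.hstack([c(p,250,70,120,120),c(q,300,145,100,100)]))
E
```

```text
(no output)
```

View pics/g1.png

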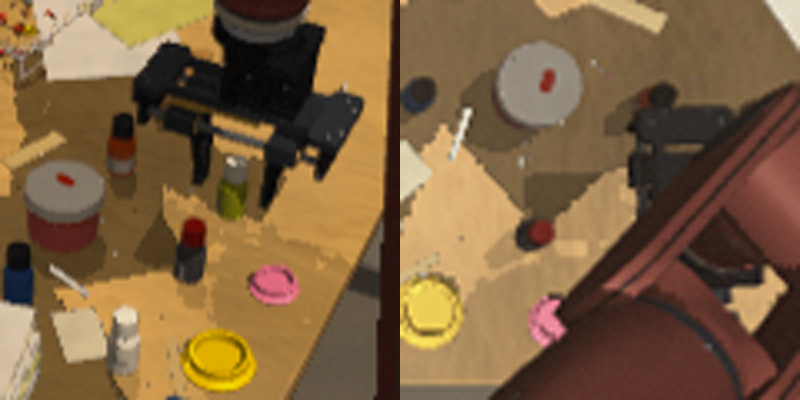

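The fingers straddle the olive-green bottle (crop px 233,190). I'll make a small correction and close.

Scaled: 0.005 m is 0.1, 0.0035 m is 0.07.

creep_tool(
  segments=[
    {"tx":0.07,"tz":0.1,"finger_gap":0.65},
    {"finger_gap":0.2},
    {"finger_gap":0.2},
    {"finger_gap":0.2},
    {"finger_gap":0.2},
    {"finger_gap":0.2},
    {"finger_gap":0.2},
    {"finger_gap":0.2},
  ],
  clamp_n=12,
)

```text
time_s: 4.2
eef_pos: [0.4473, -0.3943, 0.0176]
tool_rot: [0.0, 0.707, 0.707, -0.0]
force: [-0.1, 0.6, 0.2]
opening: 0.304
grip_force: 12.0
```

creep_tool(
  segments=[
    {"tz":-0.2,"finger_gap":0.2},
    {"tz":-0.4,"finger_gap":0.2},
    {"tz":-0.6,"finger_gap":0.2},
    {"tz":-0.6,"finger_gap":0.2},
    {"tz":-0.6,"finger_gap":0.2},
    {"tz":-0.4,"finger_gap":0.2},
    {"finger_gap":0.2},
    {"finger_gap":0.2},
  ],
)

```text
time_s: 5.0
eef_pos: [0.4474, -0.3942, 0.1577]
tool_rot: [0.0, 0.707, 0.707, -0.0]
force: [-0.5, 0.1, -0.6]
opening: 0.305
grip_force: 12.0
```

Scaled: 0.045 m is 0.9, 0.04 m is 0.8.

creep_tool(
  segments=[
    {"tx":0.4,"finger_gap":0.2},
    {"tx":0.8,"finger_gap":0.2},
    {"tx":0.9,"finger_gap":0.2},
    {"tx":0.9,"finger_gap":0.2},
    {"tx":0.9,"finger_gap":0.2},
    {"tx":0.9,"finger_gap":0.2},
    {"tx":0.9,"finger_gap":0.2},
    {"tx":0.9,"finger_gap":0.2},
  ],
)

```text
time_s: 5.8
eef_pos: [0.446, -0.0621, 0.1556]
tool_rot: [-0.001, 0.708, 0.707, -0.001]
force: [-0.4, -0.2, 0.4]
opening: 0.305
grip_force: 12.0
```

creep_tool(
  segments=[
    {"tx":0.9,"finger_gap":0.2},
    {"tx":0.9,"finger_gap":0.2},
    {"tx":0.9,"finger_gap":0.2},
    {"tx":0.9,"finger_gap":0.2},
    {"tx":0.9,"finger_gap":0.2},
    {"tx":0.9,"ty":0.12,"finger_gap":0.2},
    {"tx":0.8,"ty":0.12,"finger_gap":0.2},
    {"tx":0.4,"finger_gap":0.2},
  ],
)

```text
time_s: 6.6
eef_pos: [0.4587, 0.2684, 0.1554]
tool_rot: [-0.001, 0.707, 0.708, -0.001]
force: [0.0, -0.3, 0.2]
opening: 0.31
grip_force: 12.0
```

creep_tool(
  segments=[
    {"finger_gap":0.2},
    {"finger_gap":0.2},
  ],
)

```text
time_s: 6.8
eef_pos: [0.4587, 0.2653, 0.1556]
tool_rot: [-0.001, 0.707, 0.707, -0.002]
force: [0.6, -0.3, -1.3]
opening: 0.311
grip_force: 12.0
```

Scaled: 0.03 m is 0.6, 0.024 m is 0.48.

creep_tool(
  segments=[
    {"tx":0.48,"finger_gap":0.2},
    {"tz":0.6,"finger_gap":0.2},
    {"tz":0.6,"finger_gap":0.2},
    {"tz":0.5,"finger_gap":0.2},
    {"tz":0.3,"finger_gap":0.2},
    {"finger_gap":0.2},
    {"finger_gap":0.2},
  ],
)

```text
time_s: 7.5
eef_pos: [0.4604, 0.2892, 0.058]
tool_rot: [0.0, 0.708, 0.706, 0.0]
force: [0.4, 0.4, 0.1]
opening: 0.307
grip_force: 12.0
```

```bash
python3 - <<'E'
from h import *
import cv2
p,_=r.read_camera("scene");q,_=r.read_camera("top")
c=lambda im,x,y,w,h:cv2.resize(im[y:y+h,x:x+w,::-1],(400,400),interpolation=cv2.INTER_CUBIC)
cv2.imwrite("pics/g2.png",np.hstack([c(p,140,240,120,120),c(q,120,145,100,100)]))
E
```

```text
(no output)
```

View pics/g2.png

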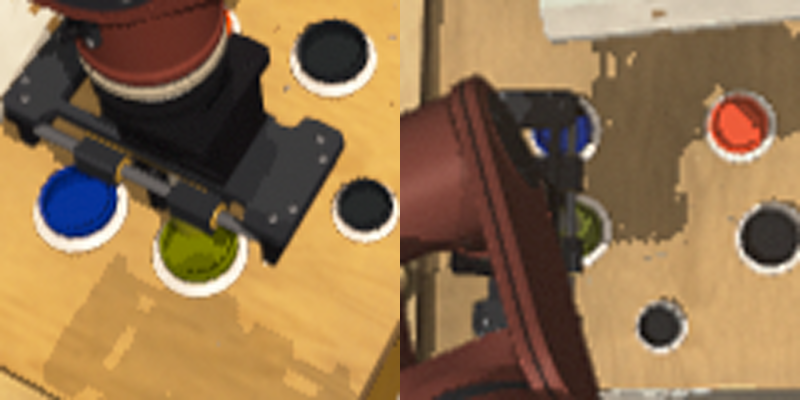

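Gripper is over the green stand (crop px 200,250), bottle hidden behind it. The measured pose agrees with the stand, so I'll lower and release.

Scaled: 0.015 m is 0.3, 0.01 m is 0.2.

creep_tool(
  segments=[
    {"ty":-0.02,"tz":0.3,"finger_gap":0.2},
    {"tz":0.2,"finger_gap":0.2},
    {"tz":0.1,"finger_gap":0.2},
    {"tz":0.06,"finger_gap":0.2},
    {"finger_gap":0.2},
    {"finger_gap":0.2},
  ],
)

```text
time_s: 8.2
eef_pos: [0.4592, 0.2899, 0.0246]
tool_rot: [0.0, 0.707, 0.707, 0.0]
force: [-0.2, 0.3, 0.3]
opening: 0.303
grip_force: 12.0
```

Scaled: -0.04 m is -0.8, 0.001 m is 0.02.

creep_tool(
  segments=[
    {"tz":0.02,"finger_gap":0.2},
    {"finger_gap":0.4},
    {"finger_gap":0.65},
    {"finger_gap":0.65},
    {"finger_gap":0.65},
    {"tz":-0.4,"finger_gap":0.65},
    {"tz":-0.6,"finger_gap":0.65},
    {"tz":-0.8,"finger_gap":0.65},
  ],
)

```text
time_s: 9.0
eef_pos: [0.4574, 0.289, 0.1126]
tool_rot: [-0.001, 0.708, 0.707, -0.002]
force: [0.6, 0.5, 0.2]
opening: 0.643
grip_force: 0.0
```

creep_tool(
  segments=[
    {"tx":-0.4,"tz":-0.6,"finger_gap":0.65},
    {"tx":-0.8,"tz":-0.4,"finger_gap":0.65},
    {"tx":-1,"finger_gap":0.65},
    {"tx":-1,"finger_gap":0.65},
    {"tx":-1,"finger_gap":0.65},
    {"tx":-1,"finger_gap":0.65},
    {"tx":-1,"finger_gap":0.65},
    {"tx":-1,"finger_gap":0.65},
  ],
)

```text
time_s: 9.8
eef_pos: [0.4584, -0.0722, 0.1639]
tool_rot: [0.0, 0.707, 0.707, 0.0]
force: [0.8, -0.3, -0.7]
opening: 0.653
grip_force: 0.0
```

creep_tool(
  segments=[
    {"tx":-1,"finger_gap":0.65},
    {"tx":-1,"finger_gap":0.65},
    {"tx":-1,"finger_gap":0.65},
    {"tx":-1,"finger_gap":0.65},
    {"tx":-1,"finger_gap":0.65},
    {"tx":-0.4,"finger_gap":0.65},
    {"finger_gap":0.65},
    {"finger_gap":0.65},
  ],
)

```text
time_s: 10.6
eef_pos: [0.458, -0.34, 0.1631]
tool_rot: [-0.001, 0.708, 0.706, 0.0]
force: [-0.3, 0.5, -0.3]
opening: 0.646
grip_force: 0.0
```

```bash
python3 - <<'E'
from h import *
import cv2
p,_=r.read_camera("scene");q,_=r.read_camera("top")
c=lambda im,x,y,w,h:cv2.resize(im[y:y+h,x:x+w,::-1],(400,400),interpolation=cv2.INTER_CUBIC)
cv2.imwrite("pics/g3.png",np.hstack([c(p,140,220,120,120),c(q,145,145,100,100)]))
E
```

```text
(no output)
```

View pics/g3.png

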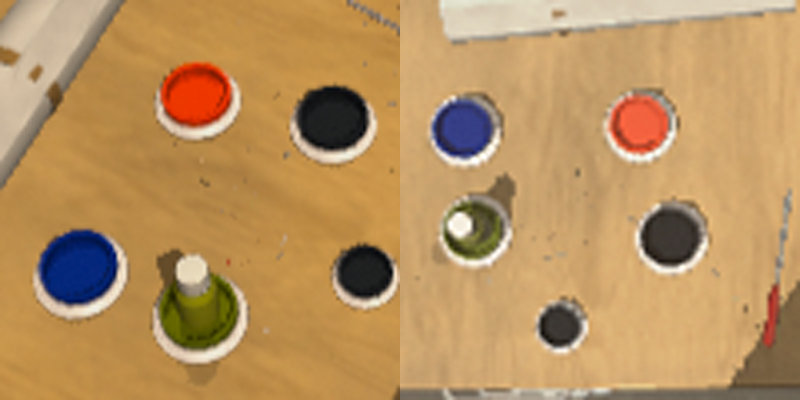

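Green stands upright, centred in its cup (crop px 195,300). Next is grey.

Scaled: 0.043 m is 0.86, -0.0086 m is -0.172.

creep_tool(
  segments=[
    {"tx":0.86,"ty":-0.172,"finger_gap":0.65},
    {"tz":0.6,"finger_gap":0.65},
    {"tz":0.6,"finger_gap":0.65},
    {"tz":0.4,"finger_gap":0.65},
    {"finger_gap":0.65},
    {"finger_gap":0.65},
  ],
)

```text
time_s: 11.3
eef_pos: [0.4501, -0.2963, 0.084]
tool_rot: [-0.0, 0.707, 0.707, 0.0]
force: [-0.2, -0.2, 1.3]
opening: 0.652
grip_force: 0.0
```

Scaled: 0.02 m is 0.4, 0.015 m is 0.3.

creep_tool(
  segments=[
    {"tx":-0.02,"tz":0.4,"finger_gap":0.65},
    {"tz":0.4,"finger_gap":0.65},
    {"tz":0.3,"finger_gap":0.65},
    {"tz":0.22,"finger_gap":0.65},
    {"finger_gap":0.65},
    {"finger_gap":0.65},
  ],
)

```text
time_s: 11.9
eef_pos: [0.4502, -0.2985, 0.0181]
tool_rot: [0.0, 0.707, 0.707, 0.0]
force: [-0.6, -0.7, 0.1]
opening: 0.653
grip_force: 0.0
```

Scaled: 0.0015 m is 0.03.

creep_tool(
  segments=[
    {"tx":0.03,"finger_gap":0.65},
    {"finger_gap":0.2},
    {"finger_gap":0.2},
    {"finger_gap":0.2},
    {"finger_gap":0.2},
    {"finger_gap":0.2},
    {"finger_gap":0.2},
    {"finger_gap":0.2},
  ],
)

```text
time_s: 12.7
eef_pos: [0.4498, -0.2968, 0.0176]
tool_rot: [-0.0, 0.707, 0.707, -0.0]
force: [-1.0, 0.4, 1.2]
opening: 0.304
grip_force: 12.0
```

creep_tool(
  segments=[
    {"tz":-0.2,"finger_gap":0.2},
    {"tz":-0.4,"finger_gap":0.2},
    {"tz":-0.6,"finger_gap":0.2},
    {"tz":-0.6,"finger_gap":0.2},
    {"tz":-0.6,"finger_gap":0.2},
    {"tz":-0.4,"finger_gap":0.2},
    {"tx":0.3,"finger_gap":0.2},
    {"tx":0.6,"finger_gap":0.2},
  ],
)

```text
time_s: 13.5
eef_pos: [0.4499, -0.252, 0.1579]
tool_rot: [0.001, 0.708, 0.706, 0.0]
force: [-0.0, 0.2, -1.4]
opening: 0.303
grip_force: 12.0
```

creep_tool(
  segments=[
    {"tx":0.9,"finger_gap":0.2},
    {"tx":0.9,"finger_gap":0.2},
    {"tx":0.9,"finger_gap":0.2},
    {"tx":0.9,"finger_gap":0.2},
    {"tx":0.9,"finger_gap":0.2},
    {"tx":0.9,"finger_gap":0.2},
    {"tx":0.9,"finger_gap":0.2},
    {"tx":0.7,"finger_gap":0.2},
  ],
)

```text
time_s: 14.3
eef_pos: [0.4481, 0.1013, 0.1562]
tool_rot: [-0.001, 0.707, 0.707, -0.0]
force: [-0.4, 0.4, -0.8]
opening: 0.307
grip_force: 12.0
```

creep_tool(
  segments=[
    {"tx":0.4,"finger_gap":0.2},
    {"finger_gap":0.2},
    {"finger_gap":0.2},
  ],
)

```text
time_s: 14.6
eef_pos: [0.4489, 0.1186, 0.1564]
tool_rot: [-0.001, 0.707, 0.707, -0.001]
force: [0.2, 0.1, 0.1]
opening: 0.309
grip_force: 12.0
```

Scaled: 0.03 m is 0.6, 0.025 m is 0.5.

creep_tool(
  segments=[
    {"ty":0.04,"tz":0.6,"finger_gap":0.2},
    {"tz":0.6,"finger_gap":0.2},
    {"tz":0.5,"finger_gap":0.2},
    {"tz":0.4,"finger_gap":0.2},
    {"tz":0.3,"finger_gap":0.2},
    {"finger_gap":0.2},
    {"finger_gap":0.2},
  ],
)

```text
time_s: 15.3
eef_pos: [0.4519, 0.1174, 0.0374]
tool_rot: [-0.0, 0.708, 0.706, -0.0]
force: [0.7, -0.1, 0.4]
opening: 0.308
grip_force: 12.0
```

Scaled: 0.008 m is 0.16, 0.003 m is 0.06.

creep_tool(
  segments=[
    {"ty":-0.02,"tz":0.16,"finger_gap":0.2},
    {"tz":0.06,"finger_gap":0.2},
    {"tz":0.04,"finger_gap":0.2},
    {"finger_gap":0.2},
    {"finger_gap":0.2},
  ],
)

```text
time_s: 15.8
eef_pos: [0.4514, 0.1183, 0.0247]
tool_rot: [0.0, 0.707, 0.707, 0.0]
force: [0.8, -0.2, -0.7]
opening: 0.305
grip_force: 12.0
```

Scaled: -0.04 m is -0.8, -0.03 m is -0.6.

creep_tool(
  segments=[
    {"tz":0.02,"finger_gap":0.2},
    {"finger_gap":0.4},
    {"finger_gap":0.65},
    {"finger_gap":0.65},
    {"finger_gap":0.65},
    {"tz":-0.4,"finger_gap":0.65},
    {"tz":-0.6,"finger_gap":0.65},
    {"tz":-0.8,"finger_gap":0.65},
  ],
)

```text
time_s: 16.6
eef_pos: [0.4495, 0.1181, 0.1129]
tool_rot: [-0.001, 0.707, 0.707, -0.002]
force: [-0.3, 0.4, 0.1]
opening: 0.647
grip_force: 0.0
```

creep_tool(
  segments=[
    {"tz":-0.6,"finger_gap":0.65},
    {"tx":-0.5,"tz":-0.4,"finger_gap":0.65},
    {"tx":-0.8,"ty":0.2,"finger_gap":0.65},
    {"tx":-0.8,"ty":0.4,"finger_gap":0.65},
    {"tx":-0.8,"ty":0.4,"finger_gap":0.65},
    {"tx":-0.8,"ty":0.4,"finger_gap":0.65},
    {"tx":-0.8,"ty":0.4,"finger_gap":0.65},
    {"tx":-0.8,"ty":0.4,"finger_gap":0.65},
  ],
)

```text
time_s: 17.4
eef_pos: [0.5615, -0.1486, 0.1635]
tool_rot: [0.0, 0.708, 0.707, 0.0]
force: [1.2, 0.1, 0.0]
opening: 0.653
grip_force: 0.0
```

creep_tool(
  segments=[
    {"tx":-0.7,"ty":0.16,"finger_gap":0.65},
    {"tx":-0.32,"finger_gap":0.65},
    {"finger_gap":0.65},
    {"finger_gap":0.65},
  ],
)

```text
time_s: 17.8
eef_pos: [0.5684, -0.197, 0.1632]
tool_rot: [-0.001, 0.708, 0.707, 0.0]
force: [0.4, 0.1, -0.0]
opening: 0.653
grip_force: 0.0
```

Scaled: 0.03 m is 0.6, 0.02 m is 0.4.

```bash
python3 - <<'E'
from h import *
import cv2
p,_=r.read_camera("scene");q,_=r.read_camera("top")
c=lambda im,x,y,w,h:cv2.resize(im[y:y+h,x:x+w,::-1],(400,400),interpolation=cv2.INTER_CUBIC)
cv2.imwrite("pics/g4.png",np.hstack([c(p,140,220,120,120),c(p,210,80,120,120)]))
E
```

creep_tool(
  segments=[
    {"ty":0.02,"tz":0.6,"finger_gap":0.65},
    {"tz":0.6,"finger_gap":0.65},
    {"tz":0.4,"finger_gap":0.65},
    {"finger_gap":0.65},
    {"finger_gap":0.65},
  ],
)

```text
time_s: 18.4
eef_pos: [0.57, -0.1967, 0.084]
tool_rot: [-0.0, 0.707, 0.707, 0.0]
force: [-0.2, -0.2, 0.6]
opening: 0.649
grip_force: 0.0
```

View pics/g4.png

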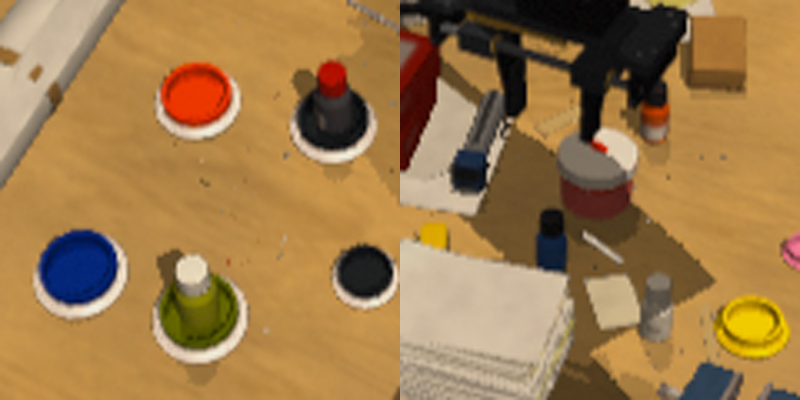

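Grey (crop px 333,110) is upright in its cup; white and jar are undisturbed. On to blue.

Scaled: 0.02 m is 0.4, 0.015 m is 0.3.

creep_tool(
  segments=[
    {"tx":-0.01,"ty":-0.01,"tz":0.4,"finger_gap":0.65},
    {"tz":0.4,"finger_gap":0.65},
    {"tz":0.3,"finger_gap":0.65},
    {"tz":0.22,"finger_gap":0.65},
    {"finger_gap":0.65},
    {"finger_gap":0.65},
  ],
)

```text
time_s: 19.0
eef_pos: [0.5699, -0.1985, 0.0181]
tool_rot: [0.0, 0.707, 0.707, 0.0]
force: [-0.2, 0.4, -0.0]
opening: 0.648
grip_force: 0.0
```

creep_tool(
  segments=[
    {"finger_gap":0.2},
    {"finger_gap":0.2},
    {"finger_gap":0.2},
    {"finger_gap":0.2},
    {"finger_gap":0.2},
    {"finger_gap":0.2},
    {"finger_gap":0.2},
  ],
)

```text
time_s: 19.7
eef_pos: [0.5696, -0.1984, 0.0178]
tool_rot: [0.0, 0.707, 0.707, 0.0]
force: [0.4, 0.4, 1.4]
opening: 0.303
grip_force: 12.0
```

Scaled: -0.03 m is -0.6, -0.02 m is -0.4.

creep_tool(
  segments=[
    {"tz":-0.2,"finger_gap":0.2},
    {"tz":-0.4,"finger_gap":0.2},
    {"tz":-0.6,"finger_gap":0.2},
    {"tz":-0.6,"finger_gap":0.2},
    {"tz":-0.6,"finger_gap":0.2},
    {"tz":-0.4,"finger_gap":0.2},
    {"tx":0.3,"finger_gap":0.2},
    {"tx":0.6,"finger_gap":0.2},
  ],
)

```text
time_s: 20.5
eef_pos: [0.5695, -0.1538, 0.1579]
tool_rot: [0.001, 0.708, 0.706, 0.0]
force: [0.3, 1.1, -0.2]
opening: 0.305
grip_force: 12.0
```

creep_tool(
  segments=[
    {"tx":0.9,"finger_gap":0.2},
    {"tx":0.9,"finger_gap":0.2},
    {"tx":0.9,"finger_gap":0.2},
    {"tx":0.9,"finger_gap":0.2},
    {"tx":0.9,"ty":-0.1,"finger_gap":0.2},
    {"tx":0.9,"ty":-0.1,"finger_gap":0.2},
    {"tx":0.9,"ty":-0.1,"finger_gap":0.2},
    {"tx":0.9,"ty":-0.1,"finger_gap":0.2},
  ],
)

```text
time_s: 21.3
eef_pos: [0.5477, 0.2091, 0.156]
tool_rot: [-0.001, 0.707, 0.707, -0.001]
force: [1.8, -0.5, -0.5]
opening: 0.309
grip_force: 12.0
```

creep_tool(
  segments=[
    {"tx":0.9,"ty":-0.05,"finger_gap":0.2},
    {"tx":0.66,"finger_gap":0.2},
    {"tx":0.3,"finger_gap":0.2},
    {"finger_gap":0.2},
    {"finger_gap":0.2},
  ],
)

```text
time_s: 21.8
eef_pos: [0.5467, 0.299, 0.1565]
tool_rot: [-0.0, 0.707, 0.707, -0.001]
force: [0.1, 0.1, -0.5]
opening: 0.303
grip_force: 12.0
```

Scaled: 0.03 m is 0.6, 0.015 m is 0.3.

creep_tool(
  segments=[
    {"tz":0.6,"finger_gap":0.2},
    {"tz":0.6,"finger_gap":0.2},
    {"tz":0.5,"finger_gap":0.2},
    {"tz":0.4,"finger_gap":0.2},
    {"tz":0.3,"finger_gap":0.2},
    {"finger_gap":0.2},
    {"finger_gap":0.2},
  ],
)

```text
time_s: 22.5
eef_pos: [0.5478, 0.299, 0.0379]
tool_rot: [0.0, 0.708, 0.706, 0.0]
force: [0.2, -0.9, -0.5]
opening: 0.309
grip_force: 12.0
```

creep_tool(
  segments=[
    {"tz":0.14,"finger_gap":0.2},
    {"tz":0.06,"finger_gap":0.2},
    {"tz":0.04,"finger_gap":0.2},
    {"finger_gap":0.2},
    {"finger_gap":0.2},
  ],
)

```text
time_s: 23.0
eef_pos: [0.5475, 0.2998, 0.0257]
tool_rot: [0.0, 0.707, 0.707, 0.0]
force: [0.6, -0.1, -0.6]
opening: 0.31
grip_force: 12.0
```

Scaled: -0.04 m is -0.8, -0.03 m is -0.6.

creep_tool(
  segments=[
    {"tz":0.034,"finger_gap":0.2},
    {"finger_gap":0.4},
    {"finger_gap":0.65},
    {"finger_gap":0.65},
    {"finger_gap":0.65},
    {"tz":-0.4,"finger_gap":0.65},
    {"tz":-0.6,"finger_gap":0.65},
    {"tz":-0.8,"finger_gap":0.65},
  ],
)

```text
time_s: 23.8
eef_pos: [0.5458, 0.299, 0.1126]
tool_rot: [-0.001, 0.707, 0.707, -0.002]
force: [1.5, 1.2, -0.2]
opening: 0.644
grip_force: 0.0
```

creep_tool(
  segments=[
    {"tx":-0.5,"tz":-0.6,"finger_gap":0.65},
    {"tx":-0.8,"tz":-0.4,"finger_gap":0.65},
    {"tx":-1,"finger_gap":0.65},
    {"tx":-1,"finger_gap":0.65},
    {"tx":-1,"finger_gap":0.65},
    {"tx":-1,"finger_gap":0.65},
    {"tx":-1,"finger_gap":0.65},
    {"tx":-1,"finger_gap":0.65},
  ],
)

```text
time_s: 24.6
eef_pos: [0.5468, -0.0673, 0.1642]
tool_rot: [0.0, 0.707, 0.707, 0.0]
force: [1.1, 0.3, 0.1]
opening: 0.652
grip_force: 0.0
```

creep_tool(
  segments=[
    {"tx":-1,"ty":0.08,"finger_gap":0.65},
    {"tx":-1,"ty":0.08,"finger_gap":0.65},
    {"tx":-1,"ty":0.08,"finger_gap":0.65},
    {"tx":-1,"ty":0.08,"finger_gap":0.65},
    {"tx":-1,"finger_gap":0.65},
    {"tx":-1,"finger_gap":0.65},
    {"tx":-0.6,"finger_gap":0.65},
    {"finger_gap":0.65},
  ],
)

```text
time_s: 25.4
eef_pos: [0.5615, -0.3993, 0.1635]
tool_rot: [0.001, 0.709, 0.705, -0.001]
force: [-0.6, -0.2, -0.1]
opening: 0.653
grip_force: 0.0
```

Scaled: 0.03 m is 0.6, 0.02 m is 0.4.

```bash
python3 - <<'E'
from h import *
import cv2
p,_=r.read_camera("scene")
c=lambda im,x,y,w,h:cv2.resize(im[y:y+h,x:x+w,::-1],(400,400),interpolation=cv2.INTER_CUBIC)
cv2.imwrite("pics/g5.png",np.hstack([c(p,140,220,120,120),c(p,230,70,120,120)]))
E
```

creep_tool(
  segments=[
    {"tx":-0.02,"ty":0.04,"tz":0.6,"finger_gap":0.65},
    {"tz":0.6,"finger_gap":0.65},
    {"tz":0.4,"finger_gap":0.65},
    {"finger_gap":0.65},
    {"finger_gap":0.65},
  ],
)

```text
time_s: 25.95
eef_pos: [0.565, -0.3944, 0.0841]
tool_rot: [-0.0, 0.707, 0.707, 0.0]
force: [-0.7, 0.7, -0.2]
opening: 0.651
grip_force: 0.0
```

View pics/g5.png

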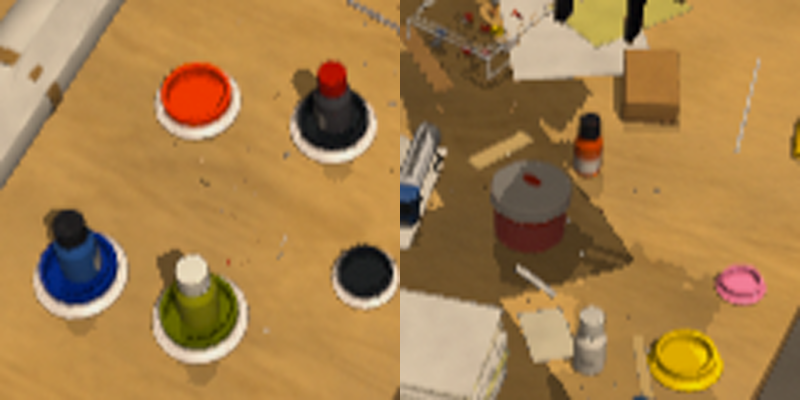

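Blue (crop px 70,245) is in its cup; orange (588,145) is still where it was measured. Now picking orange.

Scaled: 0.02 m is 0.4, -0.001 m is -0.02.

creep_tool(
  segments=[
    {"tx":-0.13,"ty":-0.02,"finger_gap":0.65},
    {"tz":0.4,"finger_gap":0.65},
    {"tz":0.4,"finger_gap":0.65},
    {"tz":0.3,"finger_gap":0.65},
    {"tz":0.22,"finger_gap":0.65},
    {"finger_gap":0.65},
    {"finger_gap":0.65},
  ],
)

```text
time_s: 26.65
eef_pos: [0.564, -0.4025, 0.0184]
tool_rot: [0.0, 0.707, 0.707, 0.0]
force: [0.9, 0.3, -0.1]
opening: 0.652
grip_force: 0.0
```

creep_tool(
  segments=[
    {"finger_gap":0.2},
    {"finger_gap":0.2},
    {"finger_gap":0.2},
    {"finger_gap":0.2},
    {"finger_gap":0.2},
    {"finger_gap":0.2},
    {"finger_gap":0.2},
  ],
)

```text
time_s: 27.35
eef_pos: [0.5638, -0.4023, 0.0181]
tool_rot: [0.0, 0.707, 0.707, -0.0]
force: [-1.5, 0.4, 1.1]
opening: 0.305
grip_force: 12.0
```

Scaled: -0.03 m is -0.6, 0.015 m is 0.3.

creep_tool(
  segments=[
    {"tz":-0.2,"finger_gap":0.2},
    {"tz":-0.4,"finger_gap":0.2},
    {"tz":-0.6,"finger_gap":0.2},
    {"tz":-0.6,"finger_gap":0.2},
    {"tz":-0.6,"finger_gap":0.2},
    {"tz":-0.4,"finger_gap":0.2},
    {"tx":0.3,"finger_gap":0.2},
    {"tx":0.6,"finger_gap":0.2},
  ],
)

```text
time_s: 28.15
eef_pos: [0.5635, -0.3578, 0.1581]
tool_rot: [0.001, 0.708, 0.706, -0.0]
force: [-0.5, 1.2, -1.5]
opening: 0.31
grip_force: 12.0
```

creep_tool(
  segments=[
    {"tx":0.9,"finger_gap":0.2},
    {"tx":0.9,"finger_gap":0.2},
    {"tx":0.9,"finger_gap":0.2},
    {"tx":0.9,"finger_gap":0.2},
    {"tx":0.9,"ty":-0.1,"finger_gap":0.2},
    {"tx":0.9,"ty":-0.1,"finger_gap":0.2},
    {"tx":0.9,"ty":-0.1,"finger_gap":0.2},
    {"tx":0.9,"finger_gap":0.2},
  ],
)

```text
time_s: 28.95
eef_pos: [0.5467, 0.0056, 0.1562]
tool_rot: [-0.001, 0.707, 0.707, -0.001]
force: [1.1, 0.3, -1.5]
opening: 0.305
grip_force: 12.0
```

creep_tool(
  segments=[
    {"tx":0.9,"finger_gap":0.2},
    {"tx":0.9,"finger_gap":0.2},
    {"tx":0.7,"finger_gap":0.2},
    {"tx":0.38,"finger_gap":0.2},
    {"finger_gap":0.2},
    {"finger_gap":0.2},
  ],
)

```text
time_s: 29.55
eef_pos: [0.5478, 0.1473, 0.1566]
tool_rot: [-0.001, 0.707, 0.707, -0.001]
force: [-0.8, -0.4, 0.3]
opening: 0.305
grip_force: 12.0
```

Scaled: 0.03 m is 0.6, 0.025 m is 0.5.

creep_tool(
  segments=[
    {"tz":0.6,"finger_gap":0.2},
    {"tz":0.6,"finger_gap":0.2},
    {"tz":0.5,"finger_gap":0.2},
    {"tz":0.4,"finger_gap":0.2},
    {"tz":0.3,"finger_gap":0.2},
    {"finger_gap":0.2},
    {"finger_gap":0.2},
  ],
)

```text
time_s: 30.25
eef_pos: [0.5493, 0.1463, 0.038]
tool_rot: [-0.0, 0.708, 0.706, -0.0]
force: [0.6, 0.6, 0.4]
opening: 0.304
grip_force: 12.0
```

creep_tool(
  segments=[
    {"tz":0.14,"finger_gap":0.2},
    {"tz":0.06,"finger_gap":0.2},
    {"tz":0.04,"finger_gap":0.2},
    {"finger_gap":0.2},
    {"finger_gap":0.2},
  ],
)

```text
time_s: 30.75
eef_pos: [0.5493, 0.1469, 0.026]
tool_rot: [0.0, 0.707, 0.707, 0.0]
force: [0.3, 0.8, -1.8]
opening: 0.304
grip_force: 12.0
```

Scaled: -0.04 m is -0.8, -0.03 m is -0.6.

creep_tool(
  segments=[
    {"tz":0.034,"finger_gap":0.2},
    {"finger_gap":0.4},
    {"finger_gap":0.65},
    {"finger_gap":0.65},
    {"finger_gap":0.65},
    {"tz":-0.4,"finger_gap":0.65},
    {"tz":-0.6,"finger_gap":0.65},
    {"tz":-0.8,"finger_gap":0.65},
  ],
)

```text
time_s: 31.55
eef_pos: [0.5474, 0.1466, 0.1132]
tool_rot: [-0.001, 0.707, 0.707, -0.002]
force: [0.4, -0.3, 0.8]
opening: 0.647
grip_force: 0.0
```

creep_tool(
  segments=[
    {"tx":-0.5,"tz":-0.6,"finger_gap":0.65},
    {"tx":-0.8,"tz":-0.4,"finger_gap":0.65},
    {"tx":-1,"finger_gap":0.65},
    {"tx":-1,"finger_gap":0.65},
    {"tx":-1,"finger_gap":0.65},
    {"tx":-1,"finger_gap":0.65},
    {"tx":-1,"finger_gap":0.65},
    {"tx":-1,"finger_gap":0.65},
  ],
)

```text
time_s: 32.35
eef_pos: [0.5485, -0.2203, 0.1644]
tool_rot: [0.0, 0.708, 0.707, 0.0]
force: [0.6, -0.7, -0.2]
opening: 0.652
grip_force: 0.0
```

creep_tool(
  segments=[
    {"tx":-1,"tz":-0.4,"finger_gap":0.65},
    {"tx":-1,"finger_gap":0.65},
    {"tx":-1,"finger_gap":0.65},
    {"finger_gap":0.65},
    {"finger_gap":0.65},
  ],
)

```text
time_s: 32.85
eef_pos: [0.548, -0.3656, 0.182]
tool_rot: [-0.001, 0.708, 0.706, 0.0]
force: [0.2, 0.8, -0.8]
opening: 0.652
grip_force: 0.0
```

```bash
python3 - <<'E'
from h import *
import cv2
p,d=r.read_camera("scene");q,e=r.read_camera("top")
np.savez("end.npz",p=p,q=q,e=e)
c=lambda im,x,y,w,h:cv2.resize(im[y:y+h,x:x+w,::-1],(400,400),interpolation=cv2.INTER_CUBIC)
cv2.imwrite("pics/g6.png",np.vstack([np.hstack([c(p,140,220,120,120),c(q,145,145,100,100)]),np.hstack([c(p,230,70,120,120),c(q,280,145,100,100)])])[::4*0+1])
im=cv2.imread("pics/g6.png");cv2.imwrite("pics/g6.png",cv2.resize(im,(600,600)))
# cap tops in depth: mean of top-view points with z>.05 near each stand
i=r.camera_info("top");v,u=np.mgrid[:384,:512];P=np.stack([u,v,u*0+1],-1)@np.linalg.inv(i["camera_matrix"]).T*e[...,None]
W=(P-i["t"])@i["R"]
for n,s in dict(blue=(.547,.3),orange=(.549,.1467),green=(.459,.2893),grey=(.4505,.118)).items():
    m=(np.hypot(W[...,0]-s[0],W[...,1]-s[1])<.03)&(W[...,2]>.057)&(e>0)
    print(n,m.sum(),W[m].mean(0).round(4),np.median(W[m][:,2]).round(4))
E
```

```text
blue 33 [0.5484 0.296  0.0655] 0.0658
orange 31 [0.5498 0.1433 0.0672] 0.068
green 35 [0.4601 0.2883 0.0664] 0.0671
grey 32 [0.4524 0.116  0.0665] 0.0669
```

View pics/g6.png

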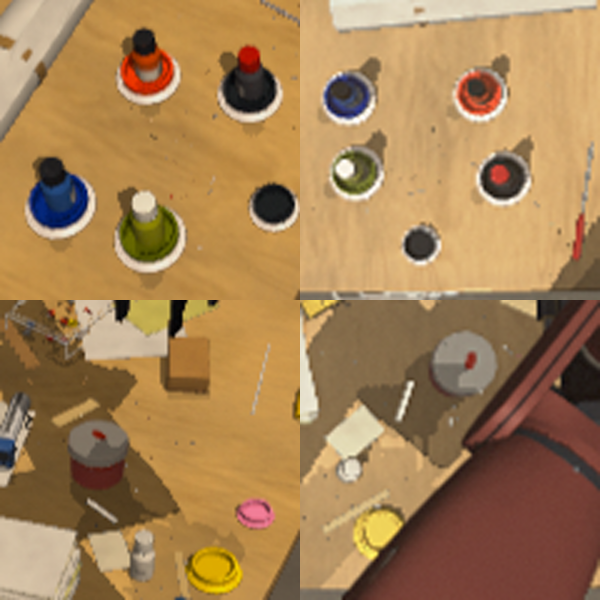

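All four bottles stand upright in cups of their own colour. Cap tops are at about 66–68 mm and within 4 mm of the stand centres; the white bottle and jar haven't moved.

```bash
python3 -c "
from station import r
print(r.sign_off())"
```

```text
the job is handed in; nothing more can be done
None
```

The job is handed in: the blue, orange, olive-green and dark grey bottles each stand upright in the stand of their own colour, and the white bottle and the red-orange jar were left where they were; the hand-in gave no verdict, so this rests on my last camera check.

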